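# Brush out the sample cell and hold it in the light path

## Task

Brush the dust out of the square glass sample cell: work the long brush down to its floor and up to its mouth twice, then stand the brush back in its wooden block and let go of it. Then take the cell by its two frosted faces only, fingers never touching the clear faces, and hold it up in the middle of the light bench's beam, upright, steady and touching nothing else, so that the light goes square through the two clear faces low down on the cell, at its window. Finish while still holding it there, and leave the jug, the sanding block and the carbon trim alone.

Things in the scene. Friction and masses are not known exactly. Their poses are not given: they have to be found in the camera images.
- brush: Rigid round bottle brush, 155 mm long, 45 g, upright in its wooden block, bristle end down. Origin: centre of the flat bristle end (lowest point); z up along the brush. Dark bristle head 18 mm diameter from 0 to 45 mm, steel stem 6 mm diameter to 105 mm, round wooden handle 18 mm diameter to 155 mm. Bristle end is heavy, so it stands by itself; let go in the hole it may lean up to 13 degrees, which is fine.
- brush_block: Fixed hardwood block 70 x 70 x 50 mm high with one round upright hole, 27 mm diameter and 44 mm deep, at its centre. Origin: centre of its underside, on the bench; the hole's floor is 6 mm above it. The brush stands on the floor of this hole. The block and the cell foot may change places.
- cell: Open-topped square glass sample cell (a large cuvette) 36 x 36 x 85 mm high, about 0.13 kg, walls 3 mm, floor 4 mm, so 30 x 30 mm inside, standing in its foot. Origin: centre of its underside; z up. Its frosted faces look to its own +x and -x, its clear faces to its own +y and -y.
- frosted_a: Frosted (matt white) wall on the cell's +x side, 36 mm wide, 81 mm high, 3 mm thick. Origin: middle of its lower edge, 4 mm above the cell's underside; same axes as the cell.
- frosted_b: The other frosted wall, on the cell's -x side; otherwise as frosted_a.
- clear_a: Clear, see-through wall on the cell's +y side, 30 mm wide, 81 mm high, 3 mm thick, between the frosted walls. Origin: middle of its lower edge, 4 mm above the cell's underside; same axes as the cell.
- clear_b: The other clear wall, on the cell's -y side; otherwise as clear_a.
- cell_window (a point): The cell's window: point on the cell's axis 30 mm above its underside, where the light should pass. Same axes as the cell.
- cell_foot: Fixed dark steel foot 64 x 64 x 18 mm high with a square recess 39 x 39 mm, 12 mm deep, in which the cell stands loosely (recess floor 6 mm above the bench). Origin: centre of its underside, on the bench.
- light_bench: Fixed light bench: base plate 100 (x) x 250 (y) x 12 mm high, with a white lamp box (70 x 60 mm) towards its +y end and a grey receiver box (60 x 50 mm) towards its -y end, both 130 mm tall. Their facing sides are 124 mm apart (y = -63 to +61 mm). Lenses of up to 4 mm stand out into the gap. The faint beam runs along the bench's own y, 100 mm above the worktop. Origin: centre of its underside.
- beam_mid (a point): Middle of the beam in the gap between lamp and receiver, 100 mm above the worktop; the axes of light_bench (beam along y).
- resin_jug: Bystander: round white bottle, 68 mm diameter, 130 mm high, black cap. Origin: centre of its underside.
- sanding_block: Bystander: cork sanding block 50 x 110 x 35 mm high. Origin: centre of its underside.
- carbon_trim: Bystander: flat black carbon trim piece 70 x 220 x 6 mm with three small holes, lying on the bench. Origin: centre of its underside.
Not all that is in view belongs to the job. Of the things shaped like the cell_foot, the steel one is meant.

How it is judged (in metres and radians):
On the way, in this order (a step that is already met when the one before it is completed fails the run):
1. the brush reaches the floor of the cell (x of brush in the frame of cell between -0.015 and 0.015 m and y of brush in the frame of cell between -0.015 and 0.015 m and z of brush in the frame of cell below 0.018 m), for 0.04 s.
2. the brush is drawn up to the cell's mouth (x of brush in the frame of cell between -0.015 and 0.015 m and y of brush in the frame of cell between -0.015 and 0.015 m and z of brush in the frame of cell above 0.045 m), for 0.04 s.
3. the brush reaches the floor a second time (all of step 1), for 0.04 s.
4. the brush is drawn up a second time (all of step 2), for 0.04 s.
5. the brush stands in its block again, let go (horizontal distance between brush and brush_block below 0.01 m and z of brush in the frame of brush_block below 0.014 m and angle between brush's own z axis and vertical below 0.3 rad and contact force between brush and the fingers below 0.1 N), for 0.2 s.
At the end, for the whole second after the job is handed in: Fingers hold the cell on both frosted faces, still, within 8 deg of upright, window within 12 mm of the beam's middle, clear faces square to the beam within 9 deg, touching nothing else; brush released, upright in its block (17 deg), tip 8 mm or less off the hole floor (all of step 5 and distance between cell_window and beam_mid below 0.012 m and angle between the y axis of cell and the y axis of light_bench, either way round below 0.16 rad and angle between cell's own z axis and vertical below 0.14 rad and height (world z) of cell above 0.05 m and contact force between each of frosted_a, frosted_b and the fingers above 0.5 N and contact force between cell and light_bench below 0.05 N and contact force between cell and cell_foot below 0.05 N and contact force between cell and brush below 0.05 N and linear speed of cell below 0.02 m/s); the arm keeps its last pose, push and grip.
It fails at once if the fingers touch a clear face of the cell (contact force between any of clear_a, clear_b and the fingers above 0.3 N).
It fails at once if the jug, the sanding block or the carbon trim is moved by more than 20 mm (distance of any of resin_jug, sanding_block, carbon_trim from where it was at the start of the episode above 0.02 m).
It also fails if it takes over 61 s, if anything falls off the work surface, if the arm or the gripper's body presses on something with over 40 N, if the wrist force passes 120 N, or if a joint passes its speed limit or range.

## Robot

A 6-joint arm with a two-finger parallel gripper is mounted at the origin on the work surface. World frame = base frame: x ahead of the robot, y to its left, z up, the work surface at z = 0. Lengths are in mm, angles in rad, forces in N, time in s.
With the tool pointing down it reaches from about 250 to 775 mm from the base axis. Payload 4 kg.
Tool frame: the origin (TCP) lies at the very end of the fingers, on their centre line; the grasp point (between the pads) lies 19 mm behind it (arm.grip_point_offset is the distance from the TCP to the grasp point, in mm); x points along the fingers, y is the direction in which the jaws open and shut, and the axes are right-handed (so a half turn about x gives the same grasp; the last joint's range is limited). The gripper opens to 94 mm and grips with 3 to 60 N. Pads are 16 mm wide; open, the fingers measure 119 mm over their backs; the gripper's body (75 mm by 177 mm) begins 78 mm behind the grasp point.
Start: joints at [1.043, 0.087, 1.371, -0, 1.684, -0.103], TCP at [226.689, 501.134, 181.706] pointing down, gripper open.
Joint ranges: [-3.1, 3.1], [-0.76, 2.03], [0.27, 2.55], [-1.08, 4.22], [0.17, 2.65], [-2.57, 2.57]. Speed limits (rad/s): [2.79, 2.79, 3.14, 3.14, 3.14, 3.14].

## Interface

Orientations are given as a 3x3 rotation matrix whose columns are the frame's x, y, z axes.
In Python, from plant import arm, viewer gives the robot as it stands.
- The arm moves only by the tool carry_out, never from a script. Its argument "deltas" is text: rows parted by semicolons, each of 5 numbers parted by spaces: the shift along the tool's x, y, z in mm, then the turn about the tool's x in degrees, then the opening, from 0 (shut) to 1 (fully open). In form: tx ty tz twist jaw; .... A call has 1 to 5 rows; each row shifts and turns the pose as measured when the row begins, along the tool's axes as they then stand; what a row does not reach is not made up. A row lasts 1/12 s, in which the tool goes at most 41.7 mm and 7.16 degrees, less where a joint would pass 70% of its speed; a pose out of reach is approached as far as the arm can. A call with a gripper value outside its range is refused whole. The fingers move at their own pace and stop on an object; "newtons" is the grip in N (left out, the last holds). Time passes only in rows, so rows that do not move let the fingers close. It gives the time, the measured TCP pose, the force and the opening at its end, in the units of the state.
- arm.observe(): the state, without advancing time (a new reading comes with each control period).
- viewer.camera(name): name is "scene" or "top"; returns a dict with "frame" (400x640x3 uint8, red, green, blue), "mtx" (3x3 intrinsics, pixels), "distortion" ([k1, k2, p1, p2, k3] as OpenCV has them; the pictures are not rectified), "view" (4x4, takes a point from world to camera coordinates). Camera axes: x right, y up, looking along -z (the intrinsics and any distortion apply to the point x, -y, -z); pixel columns grow to the right and rows downward; lengths in mm; the calibration is good to about 2 mm. A picture is of the moment at which its call begins. There is no depth.
- arm.hand_in(): hands the job in, once; it reports no verdict.
The state is a dict: "t": time; "qpos": joint angles; "qvel": joint speeds; "effort": joint torques, N m; "eef_pos": TCP position; "ee_rot": TCP orientation; "ft_force": force on the tool from outside, world axes, zero at the start; "moment": the same for the moment, N m; "finger_gap": opening from 0.0 (shut) to 1.0 (fully open).
Only numpy, scipy, OpenCV 4.12 (cv2) and the standard library are available. Lean on these libraries where they do the work, as an engineer would, in place of code of your own. Each camera call takes 0.05 s, during which the arm holds its last target. There are 200 camera calls.

## Working session

There is one attempt and no reset: what is moved stays moved. The work goes in short steps, Python scripts to look and compute and a tool call to move; the robot and the scene stay as the last step left them, time stands still between calls to the robot, and variables do not carry over. Pictures are saved under pics/ and viewed, on a budget of 10 in all, crops included, one or two more only if the job needs it, and the job is handed in when it is done.

Besides the shell and the picture viewer there is one more tool, called after "Emit:" by a JSON object that holds its "api" and its "payload". carry_out: Moves the arm, as the interface text tells. Its arguments: {"type":"object","properties":{"deltas":{"type":"string"},"newtons":{"type":"number"}},"required":["deltas"]}

```bash
mkdir -p pics; ls; python3 - <<'E'
from plant import arm, viewer
import cv2,numpy as np
for n in("scene","top"):
    c=viewer.camera(n); cv2.imwrite(f"pics/{n}0.png",c["frame"][:,:,::-1]); np.savez(f"{n}0.npz",**c)
    print(n,np.round(c["mtx"],1).tolist(),np.round(c["distortion"],4),np.round(c["view"],3).tolist())
s=arm.observe();print({k:np.round(v,3).tolist() for k,v in s.items()},arm.grip_point_offset)
E
```

```text
pics
scene [[407.0, 0.0, 322.3], [0.0, 407.0, 201.0], [0.0, 0.0, 1.0]] [0.0021 0.     0.     0.     0.    ] [[0.537, 0.844, 0.007, -357.849], [-0.727, 0.459, 0.511, 355.201], [0.428, -0.279, 0.859, -1198.006], [0.0, 0.0, 0.0, 1.0]]
top [[426.7, 0.0, 321.9], [0.0, 426.7, 191.8], [0.0, 0.0, 1.0]] [0.0089 0.     0.     0.     0.    ] [[0.009, -1.0, 0.005, 68.071], [0.996, 0.01, 0.086, -585.775], [-0.086, 0.004, 0.996, -1063.563], [0.0, 0.0, 0.0, 1.0]]
{'t': 0.1, 'qpos': [1.043, 0.088, 1.372, 0.0, 1.684, -0.103], 'qvel': [-0.0, -0.002, -0.002, 0.001, 0.001, 0.001], 'effort': [0.003, -34.125, -30.33, 0.072, 0.03, -0.0], 'eef_pos': [226.405, 500.666, 180.631], 'ee_rot': [[-0.001, 0.412, 0.911], [-0.002, 0.911, -0.412], [-1.0, -0.002, -0.0]], 'ft_force': [-0.758, 0.222, -0.172], 'moment': [0.015, 0.017, -0.008], 'finger_gap': 1.0} 18.8
```

View pics/scene0.png

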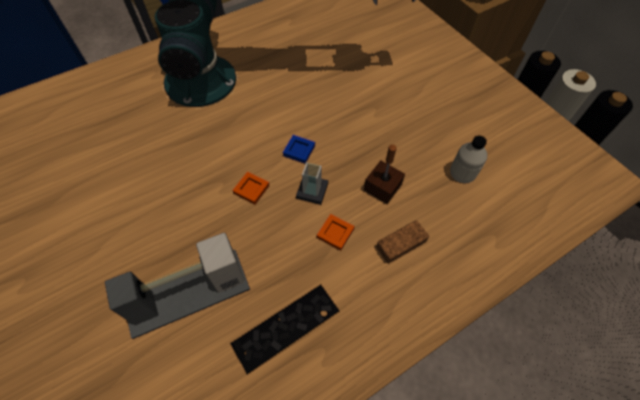

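View pics/top0.png

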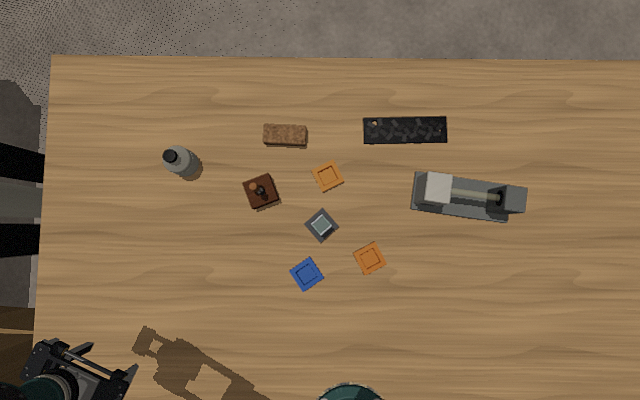

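The scene view shows the brush block at (384,182), the cell in its dark foot at (312,187), the bench at (180,285), and decoy feet at (299,148) blue, (251,187) and (336,232) orange. In the top view they are: block (261,191), cell (321,225), bench (469,197), decoys (306,274), (369,258) and (327,176). For the cell's foot I choose the dark grey one holding the glass, and for the brush the brown block. Next I check both in a close crop.

```bash
cat > h.py <<'E'
import numpy as np, cv2
def ray(c,uv):
    p=cv2.undistortPoints(np.array(uv,float).reshape(-1,1,2),c["mtx"],c["distortion"]).reshape(-1,2)
    d=np.c_[p[:,0],-p[:,1],-np.ones(len(p))]
    V=c["view"];R=V[:3,:3];o=-R.T@V[:3,3]
    d=d@R; return o,d/np.linalg.norm(d,axis=1)[:,None]
def onz(c,uv,z):
    o,d=ray(c,uv); return o+d*((z-o[2])/d[:,2])[:,None]
def tri(c1,u1,c2,u2):
    o1,d1=ray(c1,u1);o2,d2=ray(c2,u2);out=[]
    for a,b in zip(d1,d2):
        t=np.linalg.lstsq(np.c_[a,-b],o2-o1,rcond=None)[0]
        p,q=o1+a*t[0],o2+b*t[1];out.append(np.r_[(p+q)/2,np.linalg.norm(p-q)])
    return np.array(out)
def proj(c,P):
    V=c["view"];p=np.atleast_2d(P)@V[:3,:3].T+V[:3,3];p=p*[1,-1,-1]
    return cv2.projectPoints(p,np.zeros(3),np.zeros(3),c["mtx"],c["distortion"])[0].reshape(-1,2)
def shot(n,tag):
    from plant import viewer
    c=viewer.camera(n);np.savez(f"{n}{tag}.npz",**c);return c
def crop(c,x,y,w,h,s):
    return cv2.resize(c["frame"][y:y+h,x:x+w,::-1],None,fx=s,fy=s,interpolation=cv2.INTER_CUBIC)
E
python3 - <<'E'
from h import *
t=np.load("top0.npz");s=np.load("scene0.npz")
a=np.hstack([crop(t,240,165,100,75,4),crop(s,290,140,100,75,4)])
b=np.hstack([crop(t,405,160,133,100,3),crop(s,100,230,133,100,3)])
a=a[:,:798];cv2.imwrite("pics/crop1.png",np.vstack([a,b]))
print(a.shape,b.shape)
E
```

```text
(300, 798, 3) (300, 798, 3)
```

View pics/crop1.png

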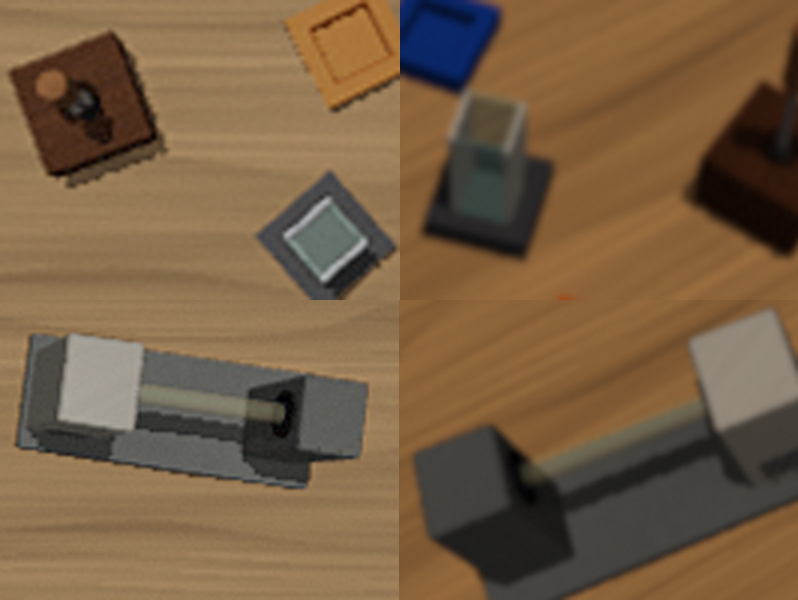

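The crop confirms the choice: the brown block holds the brush (handle end at top-view pixel ~(253,186)), and the dark steel foot holds the glass cell. White walls show on two opposite cell edges. I zoom in on the cell once to tell the frosted faces from the clear ones.

```bash
python3 - <<'E'
from h import *
t=np.load("top0.npz");s=np.load("scene0.npz")
a=np.hstack([crop(t,301,205,40,40,10),crop(s,293,160,40,40,10)])
b=np.clip(a.astype(float)*1.5,0,255).astype(np.uint8)
cv2.imwrite("pics/crop2.png",b)
# contour measures
def rect(c,m,z,lab,roi):
    x,y,w,h=roi;k=np.zeros(m.shape,np.uint8);k[y:y+h,x:x+w]=255
    m=cv2.bitwise_and(m,k);cs=cv2.findContours(m,0,1)[0];q=max(cs,key=cv2.contourArea)
    P=onz(c,q.reshape(-1,2),z)[:,:2].astype(np.float32)
    print(lab,cv2.minAreaRect(P),cv2.contourArea(q))
f=t["frame"].astype(int);hsv=cv2.cvtColor(t["frame"],cv2.COLOR_RGB2HSV)
for p in [(245,185),(255,205),(261,191),(270,185),(321,210),(309,225),(322,225),(313,220),(329,229),(328,218),(314,231),(300,200)]:
    print(p,f[p[1],p[0]],hsv[p[1],p[0]])
foot=cv2.inRange(hsv,(0,0,50),(180,70,255));rect(t,foot,18,"foot",(295,200,55,50))
E
```

```text
(245, 185) [75 46 29] [ 11 156  75]
(255, 205) [76 45 28] [ 11 161  76]
(261, 191) [39 32 32] [ 0 46 39]
(270, 185) [78 46 31] [ 10 154  78]
(321, 210) [73 71 74] [140  10  74]
(309, 225) [73 72 72] [ 0  3 73]
(322, 225) [103 114 108] [ 74  25 114]
(313, 220) [62 58 60] [165  16  62]
(329, 229) [33 31 30] [10 23 33]
(328, 218) [73 73 74] [120   3  74]
(314, 231) [75 73 75] [150   7  75]
(300, 200) [158 129  91] [ 17 108 158]
foot ((501.6147766113281, 75.49280548095703), (63.36695098876953, 62.62150573730469), 41.77500534057617) 516.0
```

View pics/crop2.png

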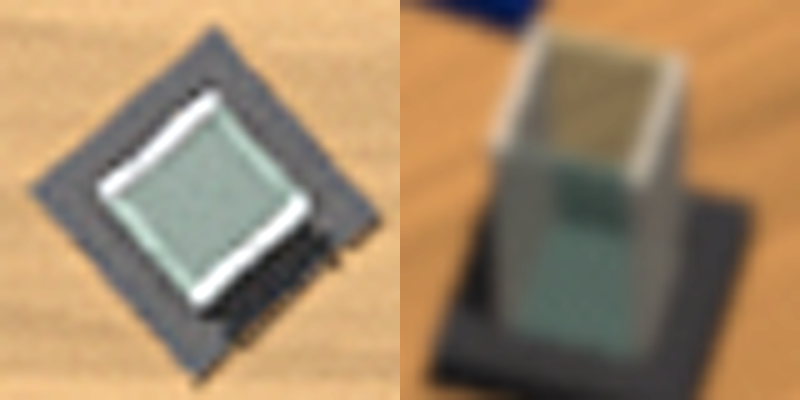

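Left crop: the frosted (white) rim walls run from (100,190) to (215,95) and from (195,305) to (310,200), so the frosted faces look along image upper-left and lower-right. The scene view agrees, with white walls at its left and right. The foot measures 63x63 mm, as it should (64). Next I measure the cell rim, block, brush and bench.

```bash
python3 - <<'E'
from h import *
t=np.load("top0.npz");s=np.load("scene0.npz")
def rect(c,m,z,lab,roi):
    x,y,w,h=roi;k=np.zeros(m.shape,np.uint8);k[y:y+h,x:x+w]=255
    m=cv2.bitwise_and(m,k);cs=cv2.findContours(m,0,1)[0];q=max(cs,key=cv2.contourArea)
    P=onz(c,q.reshape(-1,2),z)[:,:2].astype(np.float32)
    print(lab,np.round(np.r_[[np.r_[a] for a in cv2.minAreaRect(P)][0],cv2.minAreaRect(P)[1],cv2.minAreaRect(P)[2]],1))
ht=cv2.cvtColor(t["frame"],cv2.COLOR_RGB2HSV);hs=cv2.cvtColor(s["frame"],cv2.COLOR_RGB2HSV)
cell=cv2.inRange(ht,(0,0,90),(180,70,255));rect(t,cell,91,"cell rim",(303,207,38,36))
blk=cv2.inRange(ht,(5,110,60),(14,200,95));rect(t,blk,50,"block top",(238,168,45,45))
lamp=cv2.inRange(ht,(0,0,125),(180,60,255));rect(t,lamp,130,"lamp top",(420,165,35,45))
lamp=cv2.inRange(hs,(0,0,95),(180,60,255));rect(s,lamp,130,"lamp top scene",(190,225,60,60))
pl=lambda l,p,z:print(l,np.round(onz(t,p,z)[:,:2],1).tolist())
o=lambda P:[(x/4+240-.4,y/4+165-.4) for x,y in P]
b=o([(10,72),(112,33),(157,140),(55,178)]);pl("block corners",b,50);print(onz(t,b,50).mean(0))
pl("foot",[(301+x/10-.45,205+y/10-.45) for x,y in[(213,27),(382,220),(195,385),(30,190)]],18)
r=[(301+x/10-.45,205+y/10-.45) for x,y in[(98,190),(215,92),(312,205),(195,308)]];pl("rim",r,91);print(onz(t,r,91).mean(0))
o3=lambda P:[(x/3+405-.3,(y-300)/3+160-.3) for x,y in P]
L=o3([(68,335),(143,345),(137,430),(58,425)]);R=o3([(303,378),(367,383),(360,458),(298,448)])
pl("lamp",L,130);pl("recv",R,130)
print("scene lamp/recv",np.round(onz(s,[(100+(x-399)/3,230+(y-300)/3) for x,y in[(690,341),(772,310),(705,385+15),(415,460),(492,427),(575,555)]],130)[:,:2],1).tolist())
pl("base",o3([(30,335),(18,446),(308,488)]),12)
print("handle top",tri(t,[(252.6,186)],s,[(391.5,149)]), onz(t,[(252.6,186)],161),onz(s,[(391.5,149)],161))
E
```

```text
cell rim [501.5  75.7  38.7  37.1  42.5]
block top [585.1 228.9  68.9  68.5  21.8]
lamp top [ 589.7 -198.5   66.6   68.3   81.8]
lamp top scene [ 592.1 -195.7   58.7   67.4   81.8]
block corners [[604.0, 273.0], [629.1, 209.9], [562.4, 180.6], [538.1, 243.4]]
[583.40197301 226.75426228  50.        ]
foot [[545.9, 73.4], [497.1, 29.8], [454.9, 77.1], [503.9, 119.7]]
rim [[503.2, 100.7], [526.8, 73.1], [500.1, 49.8], [475.5, 77.4]]
[501.42279572  75.22856169  91.        ]
lamp [[625.8, -169.6], [618.6, -227.4], [552.9, -221.7], [556.2, -161.1]]
recv [[594.2, -350.0], [590.9, -399.0], [533.1, -391.8], [540.3, -344.7]]
scene lamp/recv [[556.0, -217.9], [564.0, -163.7], [598.7, -226.4], [540.4, -391.5], [544.8, -344.9], [647.6, -330.4]]
base [[641.7, -166.6], [545.6, -155.4], [512.0, -403.2]]
handle top [[585.08159029 229.55587113 151.70670881   2.17622034]] [[584.80106604 228.98600686 161.        ]] [[589.61189977 222.91500397 161.        ]]
```

Sizes check out: rim 37-39 mm, block 69 mm, lamp-receiver gap 124 mm, base edge 250 mm. Positions: cell at (501.5, 75.5) with frosted normal at 41°, block at (585, 228), beam middle at (576.5, -285.5) with bench yaw -8°. Now I move to the brush.

Emit:
{"api": "carry_out", "payload": {"deltas": "-2 -9 40 0 1; -2 -9 40 0 1; -2 -9 40 0 1; -2 -9 40 0 1; -2 -9 40 0 1", "newtons": 15}}

```text
t: 0.52
eef_pos: [387.1, 378.7, 186.2]
ee_rot: [[-0.009, 0.395, 0.919], [-0.004, 0.919, -0.395], [-1.0, -0.007, -0.006]]
ft_force: [0.0, 1.4, 0.4]
finger_gap: 1.003
```

Emit:
{"api": "carry_out", "payload": {"deltas": "-1 -10 40 0 0.6; -1 -10 40 0 0.6; -1 -10 40 0 0.6; -1 -10 40 0 0.6; 0 -10 35 0 0.6"}}

```text
t: 0.93
eef_pos: [548.5, 250.8, 186.8]
ee_rot: [[-0.012, 0.395, 0.919], [-0.005, 0.919, -0.395], [-1.0, -0.01, -0.009]]
ft_force: [-0.3, 1.5, 0.1]
finger_gap: 0.685
```

Emit:
{"api": "carry_out", "payload": {"deltas": "0 0 0 7 0.6; 0 0 0 7 0.6; 0 0 0 7 0.6; 0 0 0 2 0.6; 0 0 0 0 0.6"}}

```text
t: 1.35
eef_pos: [554.6, 240.5, 180.3]
ee_rot: [[-0.019, 0.737, 0.675], [-0.011, 0.675, -0.737], [-1.0, -0.022, -0.005]]
ft_force: [-0.0, 0.1, -0.4]
finger_gap: 0.601
```

```bash
cat > go.py <<'E'
import sys,numpy as np
from plant import arm
s=arm.observe();p=np.array(s["eef_pos"]);R=np.array(s["ee_rot"])
print("t",round(s["t"],2),"p",p.round(1),"yaw",round(np.degrees(np.arctan2(R[1,1],R[0,1])),1),"down",R[:,0].round(3),"gap",round(s["finger_gap"],3),"F",np.round(s["ft_force"],1))
if len(sys.argv)>3: print("tool delta",(R.T@(np.array(sys.argv[1:4],float)-p)).round(1))
E
python3 go.py 585 228 185
python3 - <<'E'
from h import *
t=shot("top",1);s=shot("scene",1)
cv2.imwrite("pics/b1.png",np.hstack([crop(t,226,150,66,66,6),crop(s,355,120,66,66,6)]))
E
```

```text
t 1.35 p [554.6 240.5 180.3] yaw 42.5 down [-0.019 -0.011 -1.   ] gap 0.601 F [-0.   0.1 -0.4]
tool delta [-5.1 13.8 29.7]
```

View pics/b1.png

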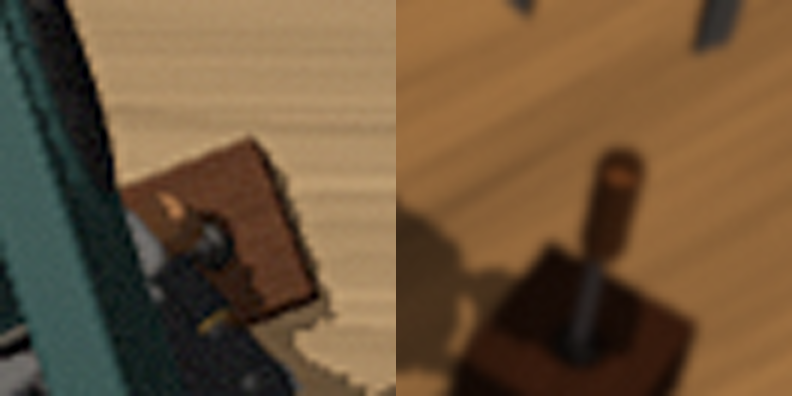

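Crop: the handle top is at (620,165) and its lower end at (604,255) in the right half. The fingertips are still well away and higher. I check the lean by projecting an upright brush.

```bash
python3 - <<'E'
from h import *
t=np.load("top0.npz");s=np.load("scene1.npz")
for x,y in [(585,228),(587,226)]:
  P=[(x,y,161),(x,y,111),(x,y,50)]
  print("scene",proj(s,P).round(1).tolist(),"top",proj(t,P).round(1).tolist())
print("meas scene",[(392.0,147.5),(389.3,162.5),(385.5,177.5)],"top handle",(252.6,186))
print(proj(s,[(584.5,228,0),(559,190,50)]))
# triangulations of handle top centre and stem-at-hole
print(tri(t,[(252.6,186.),(260.5,190)],s,[(391.8,147.7),(385.6,177)]).round(1))
E
```

```text
scene [[392.1, 146.6], [388.6, 160.5], [384.9, 175.8]] top [[253.0, 185.9], [256.4, 188.0], [260.0, 190.4]]
scene [[391.9, 147.6], [388.5, 161.5], [384.7, 176.7]] top [[254.0, 185.0], [257.2, 187.2], [260.8, 189.6]]
meas scene [(392.0, 147.5), (389.3, 162.5), (385.5, 177.5)] top handle (252.6, 186)
[[381.95720172 186.98972194]
 [365.50858166 175.16605435]]
[[584.9 229.2 156.2   1.4]
 [586.8 228.1  46.9   2.1]]
```

The brush stands upright at about (586, 228), with the two views agreeing within 2 mm. I move over it and descend.

Emit:
{"api": "carry_out", "payload": {"deltas": "-4 7 15 0 0.6; -3 7 15 0 0.6; -2 0 0 0 0.6; -2 0 0 0 0.6"}}

```text
t: 1.78
eef_pos: [583.9, 229.4, 190.0]
ee_rot: [[-0.023, 0.731, 0.682], [-0.011, 0.682, -0.731], [-1.0, -0.024, -0.008]]
ft_force: [0.5, 0.1, 1.0]
finger_gap: 0.603
```

```bash
python3 go.py 586 228 117
```

```text
t 1.78 p [583.9 229.4 190. ] yaw 43.0 down [-0.023 -0.011 -1.   ] gap 0.603 F [0.5 0.1 1. ]
tool delta [73.   2.4  3. ]
```

Emit:
{"api": "carry_out", "payload": {"deltas": "20 1 1 0 0.6; 20 1 1 0 0.6; 20 1 1 0 0.6; 5 0 0 0 0.6; 0 0 0 0 0.6"}}

```text
t: 2.2
eef_pos: [585.0, 231.6, 126.7]
ee_rot: [[-0.018, 0.727, 0.686], [-0.008, 0.686, -0.727], [-1.0, -0.019, -0.007]]
ft_force: [-0.0, -0.7, 0.4]
finger_gap: 0.601
```

```bash
python3 go.py 586 228 117
```

```text
t 2.2 p [585.  231.6 126.7] yaw 43.4 down [-0.018 -0.008 -1.   ] gap 0.601 F [-0.  -0.7  0.4]
tool delta [ 9.8 -1.6  3.4]
```

Emit:
{"api": "carry_out", "payload": {"deltas": "8 -1 3 0 0.6; -1 0 1 0 0.4; -1 0 0 0 0.0; -1 0 0 0 0.0; -1 0 0 0 0"}}

```text
t: 2.62
eef_pos: [587.2, 229.0, 126.2]
ee_rot: [[-0.015, 0.726, 0.688], [-0.007, 0.688, -0.726], [-1.0, -0.015, -0.005]]
ft_force: [0.4, -0.1, 0.6]
finger_gap: 0.351
```

Emit:
{"api": "carry_out", "payload": {"deltas": "-1 0 0 0 0; -1 0 0 0 0; -1 0 0 0 0; -1 0 0 0 0; -1 0 0 0 0"}}

```text
t: 3.03
eef_pos: [588.6, 229.3, 134.5]
ee_rot: [[-0.01, 0.726, 0.688], [-0.005, 0.688, -0.726], [-1.0, -0.011, -0.003]]
ft_force: [-0.3, -1.0, -0.7]
finger_gap: 0.182
```

```bash
python3 go.py 586 228 217
```

```text
t 3.03 p [588.6 229.3 134.5] yaw 43.5 down [-0.01  -0.005 -1.   ] gap 0.182 F [-0.3 -1.  -0.7]
tool delta [-82.5  -3.7  -1.1]
```

Emit:
{"api": "carry_out", "payload": {"deltas": "-30 0 0 0 0; -30 0 0 0 0; -30 0 0 0 0; -15 0 0 0 0; 0 0 0 0 0", "newtons": 20}}

```text
t: 3.45
eef_pos: [587.5, 229.2, 239.4]
ee_rot: [[-0.02, 0.726, 0.688], [-0.008, 0.688, -0.726], [-1.0, -0.02, -0.008]]
ft_force: [0.6, 0.1, 0.1]
finger_gap: 0.182
```

```bash
python3 go.py 502 75.5 250
python3 - <<'E'
from h import *
t=shot("top",2);s=shot("scene",2)
cv2.imwrite("pics/b2.png",np.hstack([crop(t,226,150,66,66,6),crop(s,350,100,66,90,6)[:396]]))
E
```

```text
t 3.45 p [587.5 229.2 239.4] yaw 43.5 down [-0.02  -0.008 -1.   ] gap 0.182 F [0.6 0.1 0.1]
tool delta [  -7.7 -168.    52.7]
```

View pics/b2.png

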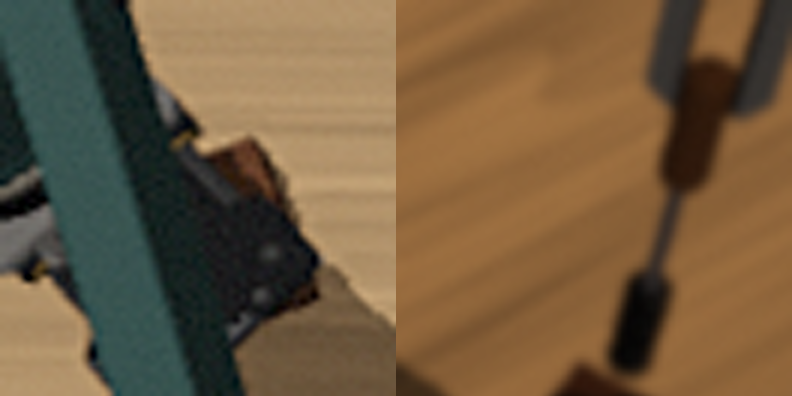

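The brush hangs from the fingers, clear of its block: handle top at (715,70), bristle end at about (628,363) in the crop. I work out the tip height and lean.

```bash
python3 - <<'E'
from h import *
s=np.load("scene2.npz")
for z in (105,110,115,120):
  x,y=587.5,229; print(z,proj(s,[(x,y,z),(x,y,z+45),(x,y,z+105),(x,y,z+155)]).round(1).tolist())
q=lambda u,v:(round((u-396)/6+350-.4,1),round(v/6+100-.4,1))
print(q(628,363),q(655,275),q(683,185),q(715,68))
E
```

```text
105 [[389.3, 162.6], [392.4, 150.3], [396.9, 132.1], [401.2, 115.1]]
110 [[389.6, 161.3], [392.7, 148.9], [397.3, 130.5], [401.6, 113.3]]
115 [[389.9, 160.0], [393.1, 147.4], [397.7, 128.9], [402.1, 111.5]]
120 [[390.3, 158.6], [393.5, 146.0], [398.2, 127.2], [402.6, 109.7]]
(388.3, 160.1) (392.8, 145.4) (397.4, 130.4) (402.8, 110.9)
```

Emit:
{"api": "carry_out", "payload": {"deltas": "-6 -33 10 0 0; -4 -33 10 0 0; -2 -33 10 0 0; -1 -33 10 0 0; 0 -25 8 0 0"}}

```text
t: 3.97
eef_pos: [500.7, 85.5, 236.6]
ee_rot: [[-0.048, 0.718, 0.694], [-0.012, 0.694, -0.72], [-0.999, -0.043, -0.024]]
ft_force: [0.4, -0.0, -0.3]
finger_gap: 0.181
```

Emit:
{"api": "carry_out", "payload": {"deltas": "0 0 0 0 0; 0 0 0 0 0"}}

```text
t: 4.13
eef_pos: [496.9, 81.4, 233.3]
ee_rot: [[-0.054, 0.722, 0.689], [-0.014, 0.69, -0.724], [-0.998, -0.049, -0.027]]
ft_force: [0.3, 0.2, -0.2]
finger_gap: 0.181
```

```bash
python3 go.py 503.5 78.5 250
```

```text
t 4.13 p [496.9  81.4 233.3] yaw 43.7 down [-0.054 -0.014 -0.998] gap 0.181 F [ 0.3  0.2 -0.2]
tool delta [-17.    1.9   6.2]
```

Emit:
{"api": "carry_out", "payload": {"deltas": "-4 1 5 0 0; -2 2 5 0 0; -1 0 0 0 0; -1 0 0 0 0; -1 0 0 0 0"}}

```text
t: 4.55
eef_pos: [507.9, 78.7, 237.6]
ee_rot: [[-0.062, 0.72, 0.692], [-0.013, 0.692, -0.721], [-0.998, -0.053, -0.033]]
ft_force: [0.4, 0.6, -0.4]
finger_gap: 0.178
```

```bash
python3 go.py 507 79 230
python3 - <<'E'
from h import *
t=shot("top",3);s=shot("scene",3)
cv2.imwrite("pics/b3.png",np.hstack([crop(t,280,185,66,80,6),crop(s,280,125,66,80,6)]))
E
```

```text
t 4.55 p [507.9  78.7 237.6] yaw 43.9 down [-0.062 -0.013 -0.998] gap 0.178 F [ 0.4  0.6 -0.4]
tool delta [ 7.6 -0.  -0.6]
```

View pics/b3.png

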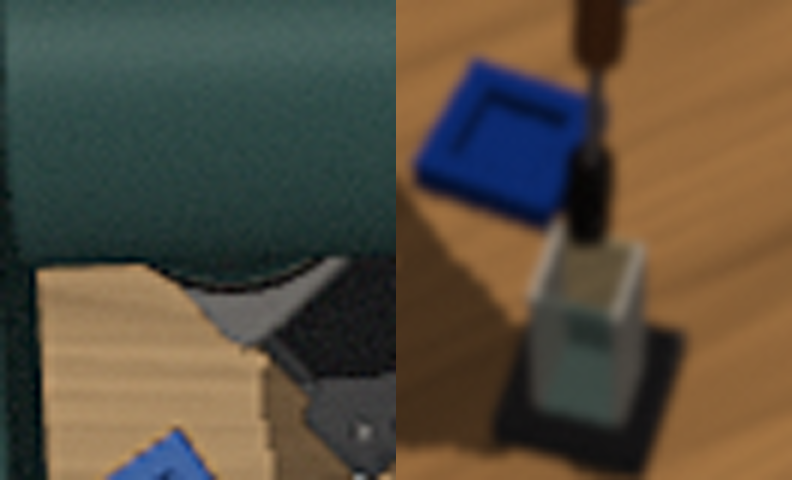

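Right half: the bristle end is at about (587,232) and the rim centre at about (591,271). I compare with the projection of the wanted tip point.

```bash
python3 - <<'E'
from h import *
s=np.load("scene3.npz");q=lambda u,v:(round((u-396)/6+280-.4,1),round(v/6+125-.4,1))
print("meas tip",q(587,232),"stem/bristle",q(589,152),"handle low",q(600,66),"rim",q(591,271))
print("pred rim c",proj(s,[(501.5,75.5,91)]).round(1))
for z in(109,113,117):print(z,proj(s,[(501.5,75.5,z),(504.5,76,z+45),(507,77,z+105)]).round(1).tolist())
P=np.array([501.5,75.5,113]);print(((proj(s,P+np.eye(3)*10)-proj(s,P))/10).round(3).tolist())
E
```

```text
meas tip (311.4, 163.3) stem/bristle (311.8, 149.9) handle low (313.6, 135.6) rim (312.1, 169.8)
pred rim c [[311.6 169.5]]
109 [[311.5, 164.8], [312.1, 153.3], [312.7, 135.7]]
113 [[311.4, 163.8], [312.1, 152.2], [312.7, 134.4]]
117 [[311.4, 162.7], [312.0, 151.0], [312.7, 133.1]]
[[0.237, 0.31], [0.381, -0.194], [-0.007, -0.267]]
```

Emit:
{"api": "carry_out", "payload": {"deltas": "15 1 0.5 0 0; 15 1 0.5 0 0; 15 1 0.5 0 0; 5 0 0 0 0"}}

```text
t: 4.98
eef_pos: [510.2, 80.5, 189.1]
ee_rot: [[-0.054, 0.718, 0.694], [-0.013, 0.694, -0.72], [-0.998, -0.048, -0.029]]
ft_force: [0.9, -0.5, 0.6]
finger_gap: 0.181
```

```bash
python3 go.py 507 79 141
```

```text
t 4.98 p [510.2  80.5 189.1] yaw 44.0 down [-0.054 -0.013 -0.998] gap 0.181 F [ 0.9 -0.5  0.6]
tool delta [48.2 -1.   0.2]
```

Emit:
{"api": "carry_out", "payload": {"deltas": "13 -0.5 -0.5 0 0; 13 -0.5 -0.5 0 0; 13 -0.5 -0.5 0 0; 6 -0.5 0 0 0; 1 0 0 0 0"}}

```text
t: 5.4
eef_pos: [505.1, 80.6, 142.3]
ee_rot: [[-0.053, 0.717, 0.695], [-0.013, 0.695, -0.719], [-0.998, -0.047, -0.028]]
ft_force: [-0.2, -0.1, -0.3]
finger_gap: 0.179
```

```bash
python3 go.py 506 79 141
```

```text
t 5.4 p [505.1  80.6 142.3] yaw 44.1 down [-0.053 -0.013 -0.998] gap 0.179 F [-0.2 -0.1 -0.3]
tool delta [ 1.3 -0.4  1.8]
```

Emit:
{"api": "carry_out", "payload": {"deltas": "3 0 0.5 0 0; 2 0 0.5 0 0; 0 0 0 0 0"}}

```text
t: 5.65
eef_pos: [506.5, 80.0, 138.5]
ee_rot: [[-0.051, 0.717, 0.695], [-0.012, 0.696, -0.718], [-0.999, -0.045, -0.027]]
ft_force: [-0.2, -0.5, 0.3]
finger_gap: 0.184
```

```bash
python3 go.py 506 79 195
python3 - <<'E'
from h import *
s=shot("scene",4)
cv2.imwrite("pics/b4.png",crop(s,280,125,66,80,8))
E
```

```text
t 5.65 p [506.5  80.  138.5] yaw 44.1 down [-0.051 -0.012 -0.999] gap 0.184 F [-0.2 -0.5  0.3]
tool delta [-56.4  -3.6  -1.1]
```

View pics/b4.png

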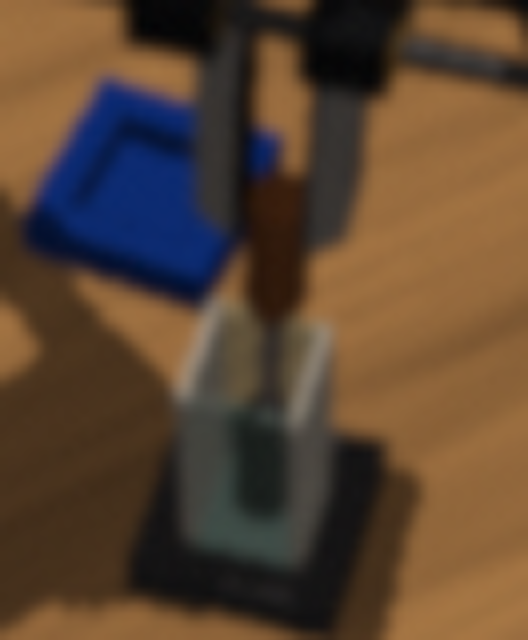

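The brush is inside the cell, central, with its end at about (260,512) just above the floor. Now I draw it up, checking the tip height from the same picture.

```bash
python3 - <<'E'
from h import *
s=np.load("scene4.npz")
for z in(10,14,18,22):print(z,proj(s,[(502,76,z),(503,76,z+45),(505,78,z+105)]).round(1).tolist())
print("meas low edge",280+260/8-.4,125+520/8-.4,"bristle top",125+408/8-.4,"handle low",125+308/8-.4)
E
```

```text
10 [[312.4, 188.7], [312.4, 178.7], [313.2, 163.8]]
14 [[312.4, 187.8], [312.3, 177.7], [313.2, 162.8]]
18 [[312.4, 186.9], [312.3, 176.8], [313.2, 161.7]]
22 [[312.3, 186.0], [312.3, 175.8], [313.2, 160.6]]
meas low edge 312.1 189.6 bristle top 175.6 handle low 163.1
```

Emit:
{"api": "carry_out", "payload": {"deltas": "-14 -1 0 0 0; -14 -1 0 0 0; -14 -1 0 0 0; -10 0 0 0 0; -1 0 0 0 0"}}

```text
t: 6.12
eef_pos: [507.8, 78.5, 195.6]
ee_rot: [[-0.049, 0.717, 0.695], [-0.012, 0.695, -0.718], [-0.999, -0.044, -0.025]]
ft_force: [-0.8, -0.7, -0.6]
finger_gap: 0.175
```

```bash
python3 go.py 507 79 138
```

```text
t 6.12 p [507.8  78.5 195.6] yaw 44.1 down [-0.049 -0.012 -0.999] gap 0.175 F [-0.8 -0.7 -0.6]
tool delta [57.6  2.3  0.5]
```

Emit:
{"api": "carry_out", "payload": {"deltas": "14 0.5 0 0 0; 14 0.5 0 0 0; 14 0.5 0 0 0; 12 0 0 0 0; 2 0 0 0 0"}}

```text
t: 6.53
eef_pos: [509.2, 79.0, 141.5]
ee_rot: [[-0.039, 0.718, 0.695], [-0.012, 0.695, -0.719], [-0.999, -0.037, -0.019]]
ft_force: [0.0, 0.2, -0.7]
finger_gap: 0.178
```

```bash
python3 go.py 507 79 138
```

```text
t 6.53 p [509.2  79.  141.5] yaw 44.1 down [-0.039 -0.012 -0.999] gap 0.178 F [ 0.   0.2 -0.7]
tool delta [ 3.5 -1.5 -1.5]
```

Emit:
{"api": "carry_out", "payload": {"deltas": "3 -1.5 -2 0 0; 2 -1 -1 0 0; 0 0 0 0 0"}}

```text
t: 6.78
eef_pos: [504.4, 79.5, 135.7]
ee_rot: [[-0.041, 0.718, 0.695], [-0.012, 0.695, -0.719], [-0.999, -0.038, -0.02]]
ft_force: [-0.1, -0.3, -0.1]
finger_gap: 0.18
```

```bash
python3 go.py 505.5 79 245
```

```text
t 6.78 p [504.4  79.5 135.7] yaw 44.1 down [-0.041 -0.012 -0.999] gap 0.18 F [-0.1 -0.3 -0.1]
tool delta [-109.2   -3.7   -1.1]
```

Emit:
{"api": "carry_out", "payload": {"deltas": "-12 -0.5 0 0 0; -12 -0.5 0 0 0; -12 -0.5 0 0 0; -12 -0.5 0 0 0; -8 0 0 0 0"}}

```text
t: 7.2
eef_pos: [505.7, 78.7, 198.8]
ee_rot: [[-0.038, 0.718, 0.695], [-0.012, 0.696, -0.718], [-0.999, -0.036, -0.018]]
ft_force: [-0.1, -0.0, 0.5]
finger_gap: 0.181
```

```bash
python3 go.py 506 79 245
```

```text
t 7.2 p [505.7  78.7 198.8] yaw 44.1 down [-0.038 -0.012 -0.999] gap 0.181 F [-0.1 -0.   0.5]
tool delta [-46.2  -1.2  -0.8]
```

Emit:
{"api": "carry_out", "payload": {"deltas": "-14 -0.5 0 0 0; -14 -0.5 0 0 0; -14 0 0 0 0; -14 0 0 0 0; -4 0 0 0 0"}}

```text
t: 7.62
eef_pos: [509.5, 78.8, 271.6]
ee_rot: [[-0.025, 0.718, 0.695], [-0.011, 0.695, -0.718], [-1.0, -0.025, -0.009]]
ft_force: [-0.4, -0.7, -0.4]
finger_gap: 0.179
```

```bash
python3 go.py 588 230 250
```

```text
t 7.62 p [509.5  78.8 271.6] yaw 44.1 down [-0.025 -0.011 -1.   ] gap 0.179 F [-0.4 -0.7 -0.4]
tool delta [ 18.  162.1 -53.8]
```

Emit:
{"api": "carry_out", "payload": {"deltas": "0 20 -7 0 0; 0 20 -7 0 0; 0 20 -7 0 0; 0 20 -7 0 0; 0 20 -7 0 0"}}

```text
t: 8.03
eef_pos: [560.2, 173.1, 278.9]
ee_rot: [[-0.01, 0.724, 0.69], [-0.011, 0.69, -0.724], [-1.0, -0.015, 0.001]]
ft_force: [0.2, -0.1, -0.6]
finger_gap: 0.183
```

Emit:
{"api": "carry_out", "payload": {"deltas": "0 20 -7 0 0; 0 18 -6 0 0; 0 12 -4 0 0; 0 0 0 0 0; 0 0 0 0 0"}}

```text
t: 8.45
eef_pos: [586.8, 226.2, 278.4]
ee_rot: [[-0.009, 0.72, 0.693], [-0.01, 0.693, -0.721], [-1.0, -0.014, 0.001]]
ft_force: [-0.2, -0.5, -0.3]
finger_gap: 0.183
```

```bash
python3 go.py 587.6 231.4 200
```

```text
t 8.45 p [586.8 226.2 278.4] yaw 43.9 down [-0.009 -0.01  -1.   ] gap 0.183 F [-0.2 -0.5 -0.3]
tool delta [78.3  5.3 -3.2]
```

Emit:
{"api": "carry_out", "payload": {"deltas": "18 2 -1 0 0; 18 2 -1 0 0; 18 1 -1 0 0; 18 0 0 0 0; 6 0 0 0 0"}}

```text
t: 8.87
eef_pos: [588.4, 227.6, 203.4]
ee_rot: [[-0.001, 0.723, 0.691], [-0.009, 0.691, -0.723], [-1.0, -0.007, 0.006]]
ft_force: [-0.6, -0.9, -1.4]
finger_gap: 0.182
```

```bash
python3 go.py 586 231 190
python3 - <<'E'
from h import *
t=shot("top",5);s=shot("scene",5)
cv2.imwrite("pics/b5.png",crop(s,350,115,66,80,7))
P=np.array([585,228,70]);print(proj(s,[(585,228,66),(585,228,72),(585,228,111),(585,228,50)]).round(1).tolist())
E
```

```text
t 8.87 p [588.4 227.6 203.4] yaw 43.7 down [-0.001 -0.009 -1.   ] gap 0.182 F [-0.6 -0.9 -1.4]
tool delta [13.4  0.7 -4.2]
[[385.8, 171.9], [386.2, 170.4], [388.6, 160.5], [384.9, 175.8]]
```

View pics/b5.png

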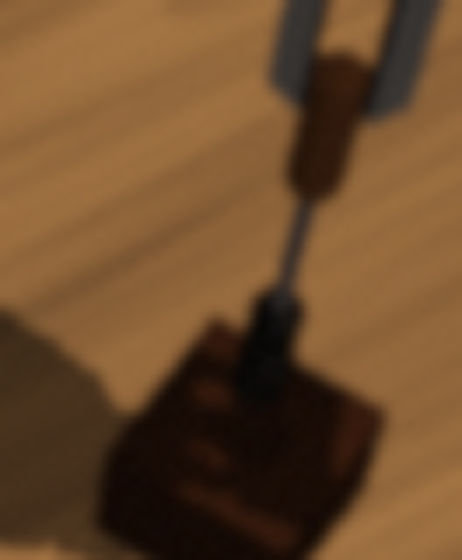

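Tip at about (260,390) in the crop, some 30 mm above the block and about 4 mm off in tool z. I correct that first, then lower.

Emit:
{"api": "carry_out", "payload": {"deltas": "3 0.5 -3 0 0; 2 0.5 -2 0 0; 0 0 0 0 0; 0 0 0 0 0"}}

```text
t: 9.3
eef_pos: [587.4, 231.8, 204.8]
ee_rot: [[0.008, 0.724, 0.69], [-0.007, 0.69, -0.724], [-1.0, 0.001, 0.01]]
ft_force: [-0.1, 0.0, -0.3]
finger_gap: 0.177
```

```bash
python3 go.py 585.7 231.1 150
```

```text
t 9.3 p [587.4 231.8 204.8] yaw 43.6 down [ 0.008 -0.007 -1.   ] gap 0.177 F [-0.1  0.  -0.3]
tool delta [54.8 -1.8 -1.2]
```

Emit:
{"api": "carry_out", "payload": {"deltas": "8 -1.5 -1 0 0; 12 -1 -1 0 0; 12 -0.5 0 0 0; 4 0 0 0 0"}}

```text
t: 9.63
eef_pos: [585.5, 231.6, 169.5]
ee_rot: [[0.015, 0.724, 0.69], [-0.005, 0.69, -0.724], [-1.0, 0.008, 0.014]]
ft_force: [0.4, 0.3, -1.0]
finger_gap: 0.18
```

```bash
python3 go.py 584.5 231 131
```

```text
t 9.63 p [585.5 231.6 169.5] yaw 43.7 down [ 0.015 -0.005 -1.   ] gap 0.18 F [ 0.4  0.3 -1. ]
tool delta [38.5 -1.4 -0.8]
```

Emit:
{"api": "carry_out", "payload": {"deltas": "5 -1.5 -0.5 0 0; 10 -1 -0.5 0 0; 10 -0.5 0 0 0; 6 0 0 0 0"}}

```text
t: 9.97
eef_pos: [581.8, 229.6, 133.4]
ee_rot: [[0.012, 0.724, 0.69], [-0.006, 0.69, -0.723], [-1.0, 0.005, 0.012]]
ft_force: [-1.1, 0.1, -1.8]
finger_gap: 0.181
```

```bash
python3 go.py 583.5 230.5 131
```

```text
t 9.97 p [581.8 229.6 133.4] yaw 43.7 down [ 0.012 -0.006 -1.   ] gap 0.181 F [-1.1  0.1 -1.8]
tool delta [2.5 1.8 0.5]
```

Emit:
{"api": "carry_out", "payload": {"deltas": "1 1.5 0.5 0 0; 1 0.5 0 0 0; 0 0 0 0 0.4; 0 0 0 0 0.6; 0 0 0 0 0.6"}}

```text
t: 10.38
eef_pos: [584.7, 230.6, 132.0]
ee_rot: [[0.014, 0.724, 0.69], [-0.005, 0.69, -0.724], [-1.0, 0.007, 0.014]]
ft_force: [-0.0, 0.7, 0.3]
finger_gap: 0.36
```

```bash
python3 go.py 585.5 228 240
python3 - <<'E'
from h import *
s=shot("scene",6)
cv2.imwrite("pics/b6.png",crop(s,350,115,66,80,7))
E
```

```text
t 10.38 p [584.7 230.6 132. ] yaw 43.6 down [ 0.014 -0.005 -1.   ] gap 0.36 F [-0.   0.7  0.3]
tool delta [-108.    -0.5    3.9]
```

View pics/b6.png

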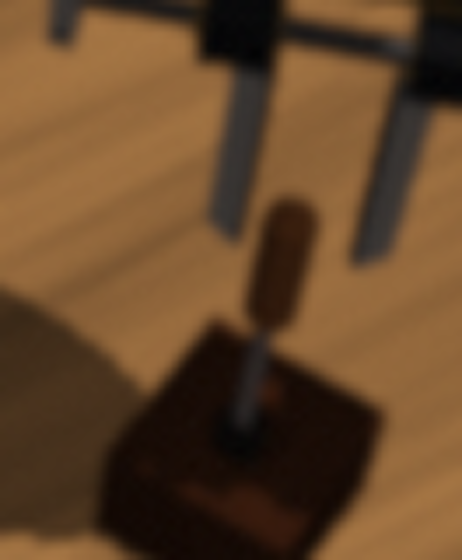

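The brush stands in the hole with the bristles down to the block top, and the fingers are free of it: handle at (285,260), fingers at (230,150) and (390,170). I open fully, then rise.

Emit:
{"api": "carry_out", "payload": {"deltas": "0 0 0 0 1; 0 0 0 0 1; 0 0 0 0 1; 0 0 0 0 1; -3 0 0 0 1"}}

```text
t: 10.85
eef_pos: [584.3, 230.6, 134.2]
ee_rot: [[0.013, 0.724, 0.69], [-0.006, 0.69, -0.724], [-1.0, 0.005, 0.013]]
ft_force: [-1.1, 0.4, -0.6]
finger_gap: 0.755
```

Emit:
{"api": "carry_out", "payload": {"deltas": "-15 0 0 0 1; -20 0 0 0 1; -20 0 0 0 1; -12 0 0 0 1; -3 0 0 0 1"}}

```text
t: 11.27
eef_pos: [582.0, 230.6, 205.1]
ee_rot: [[0.007, 0.724, 0.69], [-0.007, 0.69, -0.724], [-1.0, 0.0, 0.01]]
ft_force: [0.1, -0.0, -0.7]
finger_gap: 1.0
```

```bash
python3 go.py 501.5 75.5 195
```

```text
t 11.27 p [582.  230.6 205.1] yaw 43.6 down [ 0.007 -0.007 -1.   ] gap 1.0 F [ 0.1 -0.  -0.7]
tool delta [  10.6 -165.3   56.6]
```

Emit:
{"api": "carry_out", "payload": {"deltas": "0 -20 7 0 1; 0 -20 7 0 1; 0 -20 7 0 1; 0 -20 7 0 1; 0 -20 7 0 1"}}

```text
t: 11.68
eef_pos: [533.7, 137.0, 204.6]
ee_rot: [[0.01, 0.719, 0.695], [-0.005, 0.695, -0.719], [-1.0, 0.003, 0.01]]
ft_force: [-0.7, -0.1, -0.5]
finger_gap: 1.002
```

Emit:
{"api": "carry_out", "payload": {"deltas": "0 -20 7 1 1; 0 -17 6 1 1; 0 -12 4 1 1; 0 0 0 0 1; 0 0 0 0 1"}}

```text
t: 12.1
eef_pos: [505.9, 86.0, 203.2]
ee_rot: [[0.008, 0.759, 0.651], [-0.006, 0.651, -0.759], [-1.0, 0.002, 0.01]]
ft_force: [0.1, -0.1, -0.6]
finger_gap: 1.0
```

```bash
python3 go.py 501.5 75.5 110
```

```text
t 12.1 p [505.9  86.  203.2] yaw 40.6 down [ 0.008 -0.006 -1.   ] gap 1.0 F [ 0.1 -0.1 -0.6]
tool delta [ 93.2 -10.4   4.2]
```

Emit:
{"api": "carry_out", "payload": {"deltas": "10 -4 1.5 0 1; 20 -4 1.5 0 1; 20 -2 1 0 1; 20 0 0 0 1; 10 0 0 0 1"}}

```text
t: 12.52
eef_pos: [505.1, 78.7, 121.1]
ee_rot: [[0.016, 0.755, 0.655], [-0.004, 0.655, -0.755], [-1.0, 0.009, 0.013]]
ft_force: [-0.3, -0.3, -0.2]
finger_gap: 1.001
```

```bash
python3 go.py 501.5 75.5 47
```

```text
t 12.52 p [505.1  78.7 121.1] yaw 40.9 down [ 0.016 -0.004 -1.   ] gap 1.001 F [-0.3 -0.3 -0.2]
tool delta [74.1 -5.5 -0.9]
```

Emit:
{"api": "carry_out", "payload": {"deltas": "8 -3 -0.5 0 1; 16 -2 -0.5 0 1; 16 -1 -0.5 0 1; 16 -0.5 0 0 1; 8 0 0 0 1"}}

```text
t: 12.93
eef_pos: [499.8, 77.3, 51.8]
ee_rot: [[0.014, 0.752, 0.659], [-0.003, 0.659, -0.752], [-1.0, 0.008, 0.012]]
ft_force: [-0.1, 0.4, 0.0]
finger_gap: 0.997
```

```bash
python3 go.py 501.5 75.5 47
```

```text
t 12.93 p [499.8  77.3  51.8] yaw 41.2 down [ 0.014 -0.003 -1.   ] gap 0.997 F [-0.1  0.4  0. ]
tool delta [4.8 0.1 2.4]
```

Emit:
{"api": "carry_out", "payload": {"deltas": "2 0 1.5 0 0.55; 1 0 0.5 0 0.55; 0 0 0 0 0.55; 0 0 0 0 0.55; 0 0 0 0 0.55", "newtons": 25}}

```text
t: 13.35
eef_pos: [501.8, 76.3, 48.8]
ee_rot: [[0.014, 0.751, 0.66], [-0.003, 0.66, -0.751], [-1.0, 0.008, 0.011]]
ft_force: [-0.1, 0.1, -0.5]
finger_gap: 0.682
```

```bash
python3 go.py 501.5 75.5 47
python3 - <<'E'
from h import *
s=shot("scene",7);t=shot("top",7)
cv2.imwrite("pics/b7.png",np.hstack([crop(s,275,135,75,75,5),crop(t,285,185,75,75,5)]))
E
```

```text
t 13.35 p [501.8  76.3  48.8] yaw 41.3 down [ 0.014 -0.003 -1.   ] gap 0.682 F [-0.1  0.1 -0.5]
tool delta [ 1.8 -0.8  0.4]
```

View pics/b7.png

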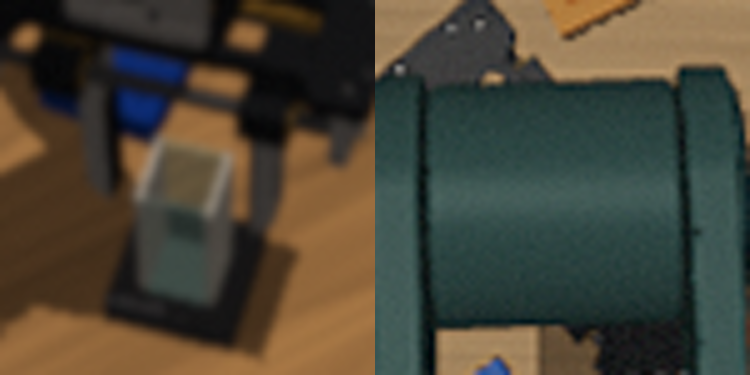

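Left half: the fingers at (103,135) and (265,170) stand either side of the cell, beside its two frosted walls. I close on it.

Emit:
{"api": "carry_out", "payload": {"deltas": "0 0 0 0 0.2; 0 0 0 0 0.2; 0 0 0 0 0.2; 0 0 0 0 0.2; 0 0 0 0 0.2", "newtons": 25}}

```text
t: 13.87
eef_pos: [502.7, 76.2, 50.3]
ee_rot: [[0.016, 0.751, 0.66], [-0.003, 0.66, -0.751], [-1.0, 0.01, 0.013]]
ft_force: [0.4, -0.2, -1.3]
finger_gap: 0.382
```

Emit:
{"api": "carry_out", "payload": {"deltas": "0 0 0 0 0.2; 0 0 0 0 0.2; 0 0 0 0 0.2"}}

```text
t: 14.12
eef_pos: [502.7, 76.2, 50.3]
ee_rot: [[0.016, 0.751, 0.66], [-0.003, 0.66, -0.751], [-1.0, 0.01, 0.013]]
ft_force: [0.1, 0.2, -0.2]
finger_gap: 0.384
```

```bash
python3 go.py 576.5 -285.5 160
```

```text
t 14.12 p [502.7  76.2  50.3] yaw 41.3 down [ 0.016 -0.003 -1.   ] gap 0.384 F [ 0.1  0.2 -0.2]
tool delta [-107.3 -182.1  322. ]
```

Emit:
{"api": "carry_out", "payload": {"deltas": "-8 0 0 0 0.2; -15 0 0 0 0.2; -25 0 0 0 0.2; -30 0 0 0 0.2; -30 0 0 0 0.2"}}

```text
t: 14.53
eef_pos: [494.2, 76.5, 153.0]
ee_rot: [[-0.005, 0.751, 0.66], [-0.004, 0.66, -0.751], [-1.0, -0.006, -0.001]]
ft_force: [0.3, 1.0, -0.7]
finger_gap: 0.383
```

Emit:
{"api": "carry_out", "payload": {"deltas": "-25 0 0 0 0.2; -15 0 0 0 0.2; 0 0 0 0 0.2; 0 0 0 0 0.2"}}

```text
t: 14.87
eef_pos: [497.4, 76.9, 204.5]
ee_rot: [[0.009, 0.751, 0.66], [-0.003, 0.66, -0.751], [-1.0, 0.005, 0.008]]
ft_force: [-0.1, 0.1, -1.1]
finger_gap: 0.379
```

```bash
python3 go.py 576.5 -285.5 205
```

```text
t 14.87 p [497.4  76.9 204.5] yaw 41.3 down [ 0.009 -0.003 -1.   ] gap 0.379 F [-0.1  0.1 -1.1]
tool delta [   1.2 -179.7  324.5]
```

Emit:
{"api": "carry_out", "payload": {"deltas": "-1 -12 22 0 0.2; -1 -12 22 0 0.2; -1 -12 22 0 0.2; -1 -12 22 0 0.2; -1 -12 22 0 0.2"}}

```text
t: 15.28
eef_pos: [522.3, -43.8, 203.4]
ee_rot: [[-0.001, 0.744, 0.668], [0.001, 0.668, -0.744], [-1.0, 0.001, -0.001]]
ft_force: [0.7, 0.1, -0.8]
finger_gap: 0.38
```

Emit:
{"api": "carry_out", "payload": {"deltas": "-1 -12 22 0 0.2; -1 -12 22 0 0.2; -1 -12 22 0 0.2; -1 -12 22 0 0.2; -1 -10 18 0 0.2"}}

```text
t: 15.7
eef_pos: [546.1, -166.6, 197.0]
ee_rot: [[-0.017, 0.744, 0.667], [0.007, 0.668, -0.745], [-1.0, -0.008, -0.017]]
ft_force: [0.5, 1.0, -1.6]
finger_gap: 0.385
```

Emit:
{"api": "carry_out", "payload": {"deltas": "0 0 0 5 0.2; 0 0 0 6 0.2; 0 0 0 6 0.2; 0 0 0 6 0.2; 0 0 0 6 0.2"}}

```text
t: 16.12
eef_pos: [541.7, -171.8, 183.8]
ee_rot: [[-0.037, 0.981, 0.192], [0.013, 0.193, -0.981], [-0.999, -0.033, -0.02]]
ft_force: [-0.0, 0.0, -1.6]
finger_gap: 0.381
```

```bash
python3 go.py 576.5 -285.5 205
```

```text
t 16.12 p [ 541.7 -171.8  183.8] yaw 11.1 down [-0.037  0.013 -0.999] gap 0.381 F [-0.   0.  -1.6]
tool delta [-24.   11.5 117.8]
```

Emit:
{"api": "carry_out", "payload": {"deltas": "-10 1 0 5 0.2; -8 1 0 6 0.2; -5 1 0 5 0.2; -3 1 0 3 0.2; -2 0 0 0 0.2"}}

```text
t: 16.53
eef_pos: [541.8, -170.3, 199.5]
ee_rot: [[-0.057, 0.986, -0.159], [0.022, -0.158, -0.987], [-0.998, -0.06, -0.013]]
ft_force: [-0.1, 0.4, -1.6]
finger_gap: 0.379
```

```bash
python3 go.py 576.5 -285.5 205
```

```text
t 16.53 p [ 541.8 -170.3  199.5] yaw -9.1 down [-0.057  0.022 -0.998] gap 0.379 F [-0.1  0.4 -1.6]
tool delta [-10.   52.1 108.1]
```

Emit:
{"api": "carry_out", "payload": {"deltas": "-3 9 19 0 0.2; -3 9 19 0 0.2; -3 9 19 0 0.2; -3 9 19 0 0.2; -2 9 19 0 0.2"}}

```text
t: 16.95
eef_pos: [570.3, -268.5, 202.4]
ee_rot: [[-0.069, 0.987, -0.143], [0.03, -0.142, -0.989], [-0.997, -0.072, -0.02]]
ft_force: [0.9, 0.2, -0.8]
finger_gap: 0.386
```

```bash
python3 go.py 576.5 -285.5 190
```

```text
t 16.95 p [ 570.3 -268.5  202.4] yaw -8.2 down [-0.069  0.03  -0.997] gap 0.386 F [ 0.9  0.2 -0.8]
tool delta [11.4  9.4 16.2]
```

Emit:
{"api": "carry_out", "payload": {"deltas": "0 5 9 0 0.2; 0 4 7 0 0.2; 0 1 1 0 0.2; 0 0 0 0 0.2"}}

```text
t: 17.28
eef_pos: [576.6, -290.1, 194.6]
ee_rot: [[-0.077, 0.987, -0.144], [0.035, -0.142, -0.989], [-0.996, -0.081, -0.023]]
ft_force: [0.3, -0.5, -0.9]
finger_gap: 0.38
```

```bash
python3 go.py 577.5 -286 114.3
```

```text
t 17.28 p [ 576.6 -290.1  194.6] yaw -8.2 down [-0.077  0.035 -0.996] gap 0.38 F [ 0.3 -0.5 -0.9]
tool delta [80.1  6.8 -2.3]
```

Emit:
{"api": "carry_out", "payload": {"deltas": "18 2 -1 0 0.2; 18 1 -0.5 0 0.2; 18 1 0 0 0.2; 12 1 0 0 0.2; 4 0 0 0 0.2"}}

```text
t: 17.7
eef_pos: [577.2, -282.2, 124.3]
ee_rot: [[-0.074, 0.988, -0.138], [0.035, -0.136, -0.99], [-0.997, -0.078, -0.024]]
ft_force: [0.2, 0.2, -1.1]
finger_gap: 0.377
```

```bash
python3 go.py 577.5 -286 114.3
```

```text
t 17.7 p [ 577.2 -282.2  124.3] yaw -7.8 down [-0.074  0.035 -0.997] gap 0.377 F [ 0.2  0.2 -1.1]
tool delta [9.8 1.6 4. ]
```

Emit:
{"api": "carry_out", "payload": {"deltas": "6 1 2 0 0.2; 3 0.5 1 0 0.2; 0 0 0 0 0.2; 0 0 0 0 0.2; 0 0 0 0 0.2"}}

```text
t: 18.12
eef_pos: [577.9, -283.7, 115.5]
ee_rot: [[-0.073, 0.988, -0.136], [0.034, -0.133, -0.99], [-0.997, -0.077, -0.024]]
ft_force: [0.6, 0.2, -2.1]
finger_gap: 0.384
```

```bash
python3 go.py 577.5 -286 114.3
```

```text
t 18.12 p [ 577.9 -283.7  115.5] yaw -7.7 down [-0.073  0.034 -0.997] gap 0.384 F [ 0.6  0.2 -2.1]
tool delta [1.2 0.  2.4]
```

```bash
python3 - <<'E'
from h import *
s=shot("scene",8);t=shot("top",8)
cv2.imwrite("pics/b8.png",np.hstack([crop(s,100,195,150,130,3.7),np.vstack([crop(s,360,130,50,72,4),np.zeros((193,200,3),np.uint8)])]))
d=np.array([-.073,.034,-.997]);w=np.array([577.9,-283.7,115.5])+14.3*d
print("window",w.round(1),"bench mid px",proj(s,[(576.5,-285.5,100)]).round(1))
y=np.radians(-8);X=np.array([np.cos(y),np.sin(y),0]);Y=np.array([-np.sin(y),np.cos(y),0])
for z in (70,155):print(z,((proj(s,[np.r_[576.8,-283.5,z]+a*18*X+b*18*Y for a,b in((1,1),(1,-1),(-1,-1),(-1,1))])-[100,195]+.4)*3.7).round(0).tolist())
E
```

```text
window [ 576.9 -283.2  101.2] bench mid px [[172.7 275.5]]
70 [[333.0, 334.0], [267.0, 361.0], [250.0, 302.0], [316.0, 276.0]]
155 [[285.0, 275.0], [212.0, 304.0], [195.0, 241.0], [267.0, 213.0]]
```

View pics/b8.png

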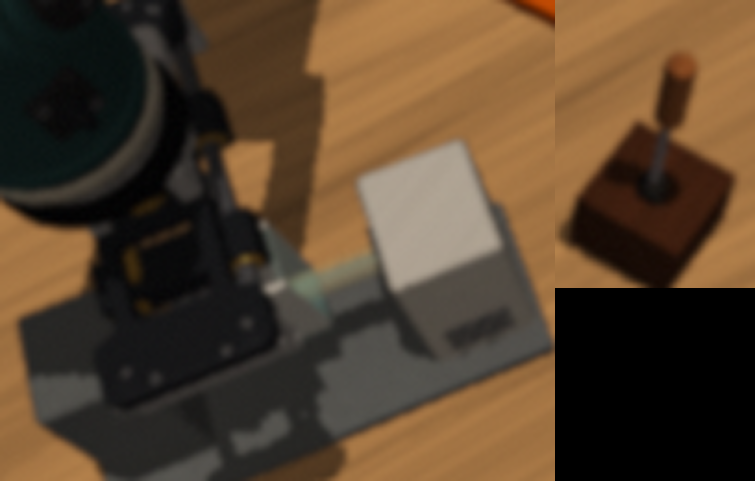

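The cell hangs in the gap, with the beam meeting its clear face at about (310,285). Its lower edge is close to the projected corners, clear of both boxes, and the brush stands upright in its block. The computed window is (576.9, -283.2, 101.2), about 2.6 mm from the beam middle. I hand in.

```bash
python3 go.py 577.5 -286 114.3; python3 -c "
from plant import arm
print(abs(arm.observe()['qvel']).max() if hasattr(arm.observe()['qvel'],'max') else arm.observe()['qvel']); print(arm.hand_in())"
```

```text
t 18.22 p [ 578.  -283.8  115.8] yaw -7.7 down [-0.073  0.034 -0.997] gap 0.381 F [ 0.4  0.6 -1.6]
tool delta [ 1.5 -0.1  2.3]
0.002281951771645404
the job is handed in; nothing more can be done
None
```

I brushed the cell to its floor and up to its mouth twice, then stood the brush back in its block and let go. I then gripped the cell by its two frosted faces and handed in at about 18 s, still holding it in the beam. `arm.hand_in()` gives no verdict, so what follows comes from my own last checks.

- **Cell position:** the window is about 3 mm from the beam's middle (12 mm allowed), at a computed 101 mm height.
- **Squareness and stillness:** the tool's yaw matches the bench's to within about 1°. The arm was still, and the jaws stood about 36 mm apart at a 25 N grip setting, which fits the cell's width.
- **Brush:** the last picture shows it upright in its block, free of the fingers.
- **Clearance:** the cell looks clear of both bench boxes. I didn't re-measure the jug, the sanding block or the carbon trim at the end, but the arm never went near them.

**Tightest margin:** the tool drifted to about 4.6° of tilt over the moves, and the moves have no tilt command to undo it. I estimate the cell's lean at about 5° (8° allowed). I inferred that from the tool, because the gripper hid most of the cell in the last picture.

I viewed 12 pictures, two past the budget of 10: one to check the fingers before closing on the cell, and one to check the final pose.

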